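# Take a camera-module pile apart into its nest trays

### The arm

A 6-joint arm with a two-finger parallel gripper is mounted at the origin on the work surface. World frame = base frame: x ahead of the robot, y to its left, z up, the work surface at z = 0. Lengths are in mm, angles in rad, forces in N, time in s.
With the tool pointing down it reaches from about 275 to 975 mm from the base axis. Payload 8.4 kg.
Tool frame: the origin (TCP) lies midway between the tips of the shut fingers; the grasp point (between the pads) lies 19 mm behind it; z points along the fingers, y is the line along which they close (so a half turn about z gives the same grasp; the last joint's range is limited). The gripper opens to 92 mm and grips with 3 to 60 N. Pads are 20 mm wide; open, the fingers measure 128 mm over their backs; the gripper's body (75 mm by 189 mm) begins 69 mm behind the grasp point.
Start: joints at [1.109, 0.353, 1.633, -0, 1.155, -0.002], TCP at [277.354, 560.091, 214.583] pointing down, gripper open.
Joint ranges: [-2.63, 2.63], [-0.92, 2.1], [0.06, 2.66], [-1.3, 4.44], [0, 2.69], [-3.02, 3.02]. Speed limits (rad/s): [2.22, 2.22, 2.79, 3.14, 3.14, 3.14].

### API

Orientations are given as a unit quaternion [w, x, y, z].
In Python, from cell import r gives the robot as it stands. The module is installed in compiled form; this text tells all that it offers.
- The arm moves only by the tool jog_arm, never from a script. Its argument "plan" is a list of rows, each an object with "linear": the shift along the tool's x, y, z normalised to -1 to 1, where 1 is 0.02 m, a list of three; "twist": the turn about the tool's z normalised to -1 to 1, where 1 is 6 degrees; "grip": the opening, from -1 (shut) to 1 (fully open), so that 0 is half open. In form: [{"linear": [dx, dy, dz], "twist": twist, "grip": grip}, ...]. A call has 1 to 8 rows; each row shifts and turns the commanded pose from where the row before left it, along the tool's axes as they then stand; what a row does not reach is not made up. A row lasts 1/12 s, in which the tool goes at most 41.7 mm and 7.16 degrees, less where a joint would pass 70% of its speed; a pose out of reach is approached as far as the arm can. A call with a number of a shift or a turn outside -1 to 1 is refused whole. A call with a gripper value outside its range is refused whole. The fingers move at their own pace and stop on an object; "grip_force" is the grip in N (left out, the last holds). Time passes only in rows, so rows that do not move let the fingers close. It gives the time, the measured TCP pose, the force, the opening and the grip force at its end, in the units of the state.
- r.state(): the state, without advancing time (a new reading comes with each control period).
- r.get_image(name): name is "scene" or "top" or "wrist"; returns the picture (384x512x3 uint8, red, green, blue); there is no depth.
- r.camera_info(name): a dict with "fx", "fy", "cx", "cy" (pixels), "k1" (the pictures are not rectified: a ray, as slopes to the right and down, at radius r is drawn at 1 + k1 r^2 times it, then the intrinsics apply), "xyz" and "attitude" of the camera in the world. Camera axes: x right, y up, looking along -z (the intrinsics and any distortion apply to the point x, -y, -z); pixel columns grow to the right and rows downward; lengths in mm; the calibration is good to about 2 mm. A picture is of the moment at which its call begins: read the wrist's pose just before it. camera_info takes no time and is no camera call; for the wrist camera it gives the pose at the moment of the call.
- r.job_done(): hands the job in; it is judged then, once.
Trained networks look in the newest picture that a camera, given by its name, has taken for a name from the list of things; names that differ only in an ending like _2 or _b are one class to them, and where a whole thing is asked for, a point or a joint stands for the part that bears it (a point fixed in the world has none). Each returns a list of dicts, best first, with "score" (0 to 1); they miss things now and then, are a little off and sometimes report something else, mostly with a low value. They report only what shows in the picture. A call takes as long as a camera call. They do not tell look-alikes from the thing itself.
- r.boxes_of(camera, label): "bbox" ([left, top, right, bottom] in pixels, round what is visible of it).
- r.pinpoint(camera, label): "location" ([column, row] in pixels: a listed point, or the origin of a listed thing).
The state is a dict: "t": time; "joints": joint angles; "dq": joint speeds; "effort": joint torques, N m; "tool_pos": TCP position; "eef_rot": TCP orientation; "ft_force": force on the tool from outside, world axes, zero at the start; "wrist_torque": the same for the moment, N m; "opening": opening from 0.0 (shut) to 1.0 (fully open); "grasp_force": force on a finger pad.
Only numpy, scipy, OpenCV 4.12 (cv2) and the standard library are available. Lean on these libraries where they do the work, as an engineer would, in place of code of your own. Each camera call takes 0.05 s, during which the arm holds its last target. There are 200 camera calls.

### The job

A dry-fitted camera module lies piled on its carrier plate. Take the pile apart and put each of the four parts (lens barrel, square housing, round ring and the carrier plate) the right way up into the pink nest tray whose pocket has that part's shape and size, so that it lies flat on the pocket's floor. Set the parts down rather than dropping them, and do not disturb the screwdriver and the loupe lying among the trays.

Things in the scene. Friction and masses are not known exactly. Their poses are not given: they have to be found in the camera images.
- barrel: lens barrel: black upright cylinder, 26 mm diameter, 28 mm high, thin bright band near the top and a bluish lens on top; 40 g. It stands on top of the pile, about centred either on the housing or on the ring. Origin: centre of its underside; z up.
- housing: black square block, 44 x 44 mm, 26 mm high, with four small brass dots on its top corners; 70 g. Stands on one end of the carrier plate with its sides parallel to the plate's sides (within 0.05 rad), 11 mm from the ring, so grip it by the two sides that face the plate's long edges. Origin: centre of its underside; x and y square to its sides, x across the carrier's short way.
- ring: round steel focusing ring: a cylinder 46 mm in diameter, 26 mm high, with two dark grooves round it and a dark disc in its top face; 120 g. Stands on the other end of the carrier plate. Its top is at the same height as the housing's. Origin: centre of its underside; z up.
- carrier: carrier plate at the bottom of the pile: bare aluminium block 56 mm (its x) by 110 mm (its y) by 20 mm high, lying on the table; 280 g. Housing and ring stand on it with their centres 28 mm either side of its middle along y, in either arrangement. Origin: centre of its underside.
- tray_barrel: fixed pink nest tray, 86 x 86 mm, 11 mm thick, with one small round pocket of 40 mm diameter in its middle, for the barrel. Pocket 7 mm deep with a dark red floor: floor 4 mm above the table, rim 11 mm. Origin: centre of its underside, under the pocket's centre.
- tray_housing: fixed pink nest tray, 86 x 86 mm, 11 mm thick, with one square pocket 58 x 58 mm in its middle, for the housing. Pocket 7 mm deep with a dark red floor: floor 4 mm above the table, rim 11 mm. Origin: centre of its underside, under the pocket's centre; x and y square to the pocket's sides.
- tray_ring: fixed pink nest tray, 86 x 86 mm, 11 mm thick, with one large round pocket of 60 mm diameter in its middle, for the ring. Pocket 7 mm deep with a dark red floor: floor 4 mm above the table, rim 11 mm. Origin: centre of its underside, under the pocket's centre.
- tray_carrier: fixed pink nest tray, 86 mm (its x) by 140 mm (its y), 11 mm thick, with one oblong pocket 70 x 124 mm (x by y) in its middle, for the carrier plate. Pocket 7 mm deep with a dark red floor: floor 4 mm above the table, rim 11 mm. Origin: centre of its underside, under the pocket's centre.
- screwdriver: bystander: a blue-handled screwdriver 150 mm long lying on the table along its x axis. Leave it where it is.
- loupe: bystander: a grey eye loupe, 40 mm across and 24 mm high, standing on the table. Leave it where it is.
Things that resemble listed ones, but are neither listed nor needed, are in the scene too. Leave any red or yellow look-alike of the barrel alone.

How it is judged (in metres and radians):
At the end, for the whole second after the job is handed in: Each of barrel, housing, ring and carrier lies in its own tray's pocket: underside within 2.5 mm of the pocket floor, centre within 13 mm of the tray's centre, upright within 0.06 rad, let go and at rest (slower than 0.02 m/s) (horizontal distance between barrel and tray_barrel below 0.013 m and z of barrel in the frame of tray_barrel below 0.0065 m and angle between each of barrel, housing, ring, carrier's own z axis and vertical below 0.06 rad and linear speed of each of barrel, housing, ring, carrier below 0.02 m/s and contact force between each of barrel, housing, ring, carrier and the fingers below 0.1 N and horizontal distance between housing and tray_housing below 0.013 m and z of housing in the frame of tray_housing below 0.0065 m and horizontal distance between ring and tray_ring below 0.013 m and z of ring in the frame of tray_ring below 0.0065 m and horizontal distance between carrier and tray_carrier below 0.013 m and z of carrier in the frame of tray_carrier below 0.0065 m); the robot touches nothing.
It fails at once if the screwdriver or the loupe is shifted by more than 3 cm (distance of any of screwdriver, loupe from where it was at the start of the episode above 0.03 m).
It fails at once if a part is dropped: it moves faster than 0.65 m/s while the fingers do not touch it (a fall of more than 2 cm) ((linear speed of barrel above 0.65 m/s and contact force between barrel and the fingers below 0.01 N) or (linear speed of housing above 0.65 m/s and contact force between housing and the fingers below 0.01 N) or (linear speed of ring above 0.65 m/s and contact force between ring and the fingers below 0.01 N) or (linear speed of carrier above 0.65 m/s and contact force between carrier and the fingers below 0.01 N)).
It also fails if it takes over 104 s, if anything falls off the work surface, if the arm or the gripper's body presses on something with over 40 N, if the wrist force passes 120 N, or if a joint passes its speed limit or range.

## Working session

There is one attempt and no reset: what is moved stays moved. The work goes in short steps, Python scripts to look and compute and a tool call to move; the robot and the scene stay as the last step left them, time stands still between calls to the robot, and variables do not carry over. Pictures are saved under pics/ and viewed, at most 14 in all, crops included, and the job is handed in when it is done.

Besides the shell and the picture viewer there is one more tool, called after ">>>" by a JSON object that holds its "api" and its "payload". jog_arm: Moves the arm, as the interface text tells. Scaled input: -1 to 1 covers 0.02 m each way for a shift and 6 degrees each way for a turn. Its arguments: {"type":"object","properties":{"plan":{"type":"array"},"grip_force":{"type":"number"}},"required":["plan"]}

```bash
mkdir -p pics; cat > h.py <<'E'
import numpy as np, cv2
from cell import r
from scipy.spatial.transform import Rotation as R
def rot(q): return R.from_quat([q[1],q[2],q[3],q[0]]).as_matrix()
def snap(c,f=None,crop=None,scale=1):
    im=r.get_image(c)
    if f:
        o=im if crop is None else im[crop[1]:crop[3],crop[0]:crop[2]]
        cv2.imwrite('pics/'+f,cv2.resize(o[:,:,::-1],None,fx=scale,fy=scale))
    return im
def world(c,px,z,info=None):
    i=info or r.camera_info(c)
    d=np.array([(px[0]-i['cx'])/i['fx'],(px[1]-i['cy'])/i['fy']]); u=d.copy()
    for _ in range(20): u=d/(1+i['k1']*(u@u))
    v=rot(i['attitude'])@np.array([u[0],-u[1],-1]); p=np.array(i['xyz'])
    return p+v*(z-p[2])/v[2]
E
python3 - <<'E'
from h import *
print(r.state()); 
for c in ['scene','top','wrist']: print(c,r.camera_info(c))
snap('top','top.png',scale=1.5)
for n,z in dict(barrel=46,housing=20,ring=20,carrier=0,tray_barrel=4,tray_housing=4,tray_ring=4,tray_carrier=4,screwdriver=8,loupe=12).items():
    for d in r.pinpoint('top',n)[:3]: print(n,round(d['score'],2),np.round(d['location']),np.round(world('top',d['location'],z)))
snap('scene','scene.png',scale=1.5)
E
```

```text
{'t': 0.0, 'joints': array([ 1.10860501e+00,  3.53620522e-01,  1.63412969e+00, -1.14425842e-05,
        1.15519379e+00, -2.37665795e-03]), 'dq': array([ 1.65605835e-03, -1.65513013e-04, -6.88272081e-04, -1.45877183e-05,
       -6.72211291e-05, -2.80699425e-03]), 'effort': array([ 1.53407480e-03, -5.93841827e+01, -3.34212935e+01,  6.96191099e-02,
        2.34976213e-02, -1.38810115e-04]), 'tool_pos': array([277.13457056, 559.64844569, 213.88284835]), 'eef_rot': array([-1.50448479e-04,  2.27884988e-01,  9.73687822e-01, -6.58731955e-04]), 'ft_force': array([1.23205963, 1.08168486, 0.29511334]), 'wrist_torque': array([ 0.00744255, -0.00951263, -0.03449788]), 'grasp_force': 0.0, 'opening': 0.9973635918345729}
scene {'fx': 354.8423178551024, 'fy': 354.8423178551024, 'cx': 256.3760959016318, 'cy': 194.72528823734422, 'k1': 0.03599952688751094, 'xyz': array([1224.41202861,  -25.61383654,  572.84863398]), 'attitude': array([0.64229909, 0.31519168, 0.29281294, 0.63432379])}
top {'fx': 430.0873661221272, 'fy': 430.0873661221272, 'cx': 266.83850337841346, 'cy': 186.6930641163332, 'k1': -0.132866
[... 410 characters left out ...]
91])}
barrel 0.72 [181. 160.] [647. 168.  46.]
barrel 0.54 [196. 124.] [729. 134.  46.]
barrel 0.46 [212. 139.] [694.  97.  46.]
housing 0.77 [158. 167.] [638. 228.  20.]
ring 0.47 [183. 160.] [653. 170.  20.]
carrier 0.65 [185. 162.] [650. 168.   0.]
carrier 0.58 [174. 167.] [638. 194.   0.]
carrier 0.15 [192. 245.] [456. 153.   0.]
tray_barrel 0.97 [259. 237.] [471.  -1.   4.]
tray_housing 0.65 [128. 257.] [430. 304.   4.]
tray_housing 0.18 [192. 243.] [460. 153.   4.]
tray_ring 0.88 [386. 243.] [ 449. -298.    4.]
tray_carrier 0.56 [349. 170.] [ 622. -217.    4.]
screwdriver 0.9 [195. 242.] [462. 145.   8.]
loupe 0.63 [351. 171.] [ 619. -221.   12.]
loupe 0.53 [252. 148.] [678.   8.  12.]
```

View pics/top.png

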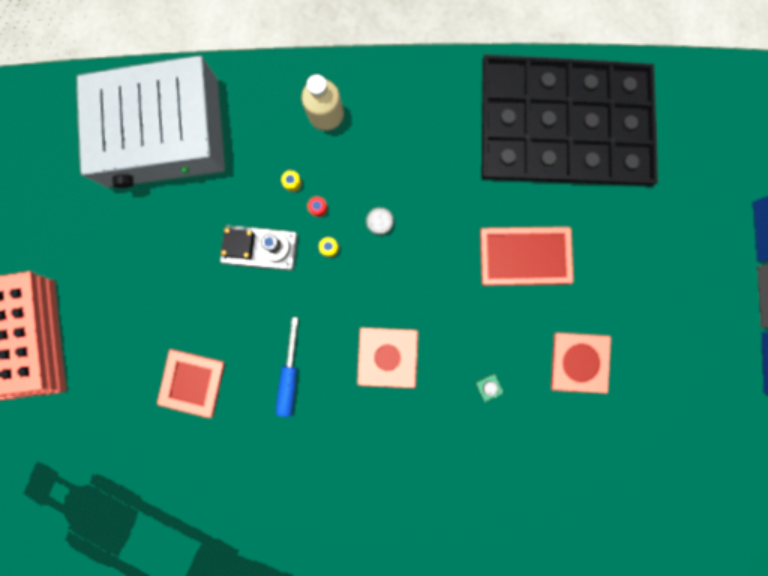

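View pics/scene.png

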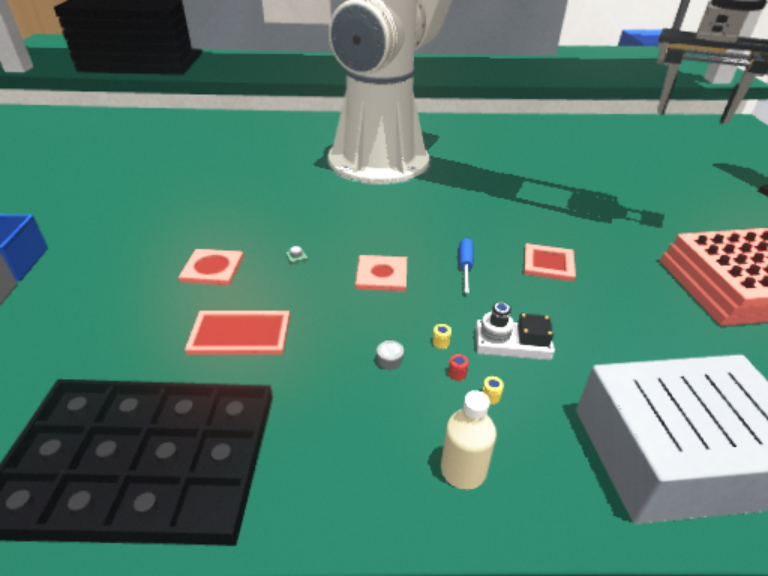

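The pile is at about (258,247) in the 1.5× top picture. The black, blue-lensed barrel is on the ring at (269,242). The look-alikes are yellow at (328,246), red at (316,206) and yellow at (291,180), and I'll leave those alone. The trays are at (190,383) for the housing, (387,357) for the barrel, (581,362) for the ring and (527,256) for the carrier.

```bash
cat >> h.py <<'E'
def yaw(): # angle of tool y in the world, deg
    y=rot(r.state()['eef_rot'])[:,1]; return np.degrees(np.arctan2(y[1],y[0]))
def go(x,y,z,a=None,p=None):
    """shift at present yaw, then twist to a; prints rows"""
    s=r.state(); d=rot(s['eef_rot']).T@(np.array([x,y,z])-(s['tool_pos'] if p is None else p))
    n=max(1,int(np.ceil(abs(d).max()/20-.02))); print('shift',n,'x',np.round(d/20/n,3),'total/20',np.round(d/20,2))
    if a is not None:
        t=-((a-yaw()+90)%180-90); m=max(1,int(np.ceil(abs(t)/6))); print('twist',m,'x',round(t/6/m,3),'yaw now',round(yaw(),1))
def pinkrects(im,cam='top',z=11):
    hsv=cv2.cvtColor(im,cv2.COLOR_RGB2HSV); m=(((hsv[...,0]<15)|(hsv[...,0]>172))&(hsv[...,1]>40)&(hsv[...,2]>130)).astype(np.uint8)
    info=r.camera_info(cam)
    for c in cv2.findContours(m,cv2.RETR_EXTERNAL,cv2.CHAIN_APPROX_NONE)[0]:
        if cv2.contourArea(c)<900*(1 if cam=='top' else 5): continue
        w=np.array([world(cam,q[0],z,info)[:2] for q in c],np.float32); print(np.round(c.mean((0,1))),'rect',[np.round(v,1) for v in cv2.minAreaRect(w)])
E
python3 - <<'E'
from h import *
pinkrects(snap('top','topc.png',(130,110,270,190),4))
go(640,130,200,0)
E
```

```text
[127. 255.] rect [array([434.4, 306. ]), array([90.4, 89.2]), np.float64(76.1)]
[387. 242.] rect [array([ 452.6, -299.5]), array([90.4, 88.9]), np.float64(84.8)]
[258. 238.] rect [array([ 4.687e+02, -3.000e-01]), array([88.3, 89. ]), np.float64(86.2)]
[ 23. 224.] rect [array([511.2, 574.3]), array([205.3, 107.2]), np.float64(0.5)]
[351. 170.] rect [array([ 620.4, -219.8]), array([ 89.6, 143.4]), np.float64(0.2)]
shift 26 x [-0.992 -0.432  0.028] total/20 [-25.79 -11.23   0.73]
twist 11 x 0.964 yaw now 63.7
```

View pics/topc.png

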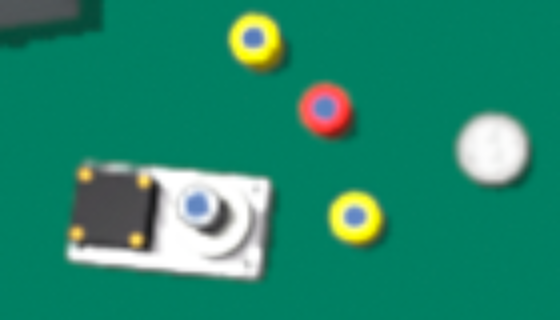

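>>> {"api": "jog_arm", "payload": {"plan": [{"linear": [-0.99,-0.43,0.03],"twist": 0,"grip": 1},{"linear": [-0.99,-0.43,0.03],"twist": 0,"grip": 1},{"linear": [-0.99,-0.43,0.03],"twist": 0,"grip": 1},{"linear": [-0.99,-0.43,0.03],"twist": 0,"grip": 1},{"linear": [-0.99,-0.43,0.03],"twist": 0,"grip": 1},{"linear": [-0.99,-0.43,0.03],"twist": 0,"grip": 1},{"linear": [-0.99,-0.43,0.03],"twist": 0,"grip": 1},{"linear": [-0.99,-0.43,0.03],"twist": 0,"grip": 1}]}}

```text
t: 1.32
tool_pos: [389.4, 427.3, 209.8]
eef_rot: [0.0, 0.228, 0.974, 0.0]
ft_force: [0.3, 0.1, 0.7]
opening: 1.001
grasp_force: 0.0
```

>>> {"api": "jog_arm", "payload": {"plan": [{"linear": [-0.99,-0.43,0.03],"twist": 0,"grip": 1},{"linear": [-0.99,-0.43,0.03],"twist": 0,"grip": 1},{"linear": [-0.99,-0.43,0.03],"twist": 0,"grip": 1},{"linear": [-0.99,-0.43,0.03],"twist": 0,"grip": 1},{"linear": [-0.99,-0.43,0.03],"twist": 0,"grip": 1},{"linear": [-0.99,-0.43,0.03],"twist": 0,"grip": 1},{"linear": [-0.99,-0.43,0.03],"twist": 0,"grip": 1},{"linear": [-0.99,-0.43,0.03],"twist": 0,"grip": 1}]}}

```text
t: 1.98
tool_pos: [500.8, 295.3, 205.1]
eef_rot: [0.0, 0.228, 0.974, 0.0]
ft_force: [0.3, 0.3, -0.2]
opening: 1.003
grasp_force: 0.0
```

>>> {"api": "jog_arm", "payload": {"plan": [{"linear": [-0.99,-0.43,0.03],"twist": 0,"grip": 1},{"linear": [-0.99,-0.43,0.03],"twist": 0,"grip": 1},{"linear": [-0.99,-0.43,0.03],"twist": 0,"grip": 1},{"linear": [-0.99,-0.43,0.03],"twist": 0,"grip": 1},{"linear": [-0.99,-0.43,0.03],"twist": 0,"grip": 1},{"linear": [-0.99,-0.43,0.03],"twist": 0,"grip": 1},{"linear": [-0.99,-0.43,0.03],"twist": 0,"grip": 1},{"linear": [-0.99,-0.43,0.03],"twist": 0,"grip": 1}]}}

```text
t: 2.65
tool_pos: [612.2, 163.4, 200.2]
eef_rot: [0.0, 0.228, 0.974, 0.0]
ft_force: [0.1, 0.2, 0.0]
opening: 1.0
grasp_force: 0.0
```

>>> {"api": "jog_arm", "payload": {"plan": [{"linear": [-0.99,-0.43,0.03],"twist": 0.96,"grip": 1},{"linear": [0,0,0],"twist": 0.96,"grip": 1},{"linear": [0,0,0],"twist": 0.96,"grip": 1},{"linear": [0,0,0],"twist": 0.96,"grip": 1},{"linear": [0,0,0],"twist": 0.96,"grip": 1},{"linear": [0,0,0],"twist": 0.96,"grip": 1},{"linear": [0,0,0],"twist": 0.96,"grip": 1},{"linear": [0,0,0],"twist": 0.96,"grip": 1}]}}

```text
t: 3.32
tool_pos: [625.5, 147.7, 199.6]
eef_rot: [-0.0, 0.593, 0.805, -0.0]
ft_force: [0.6, -0.3, -0.2]
opening: 1.004
grasp_force: 0.0
```

>>> {"api": "jog_arm", "payload": {"plan": [{"linear": [0,0,0],"twist": 0.96,"grip": 1},{"linear": [0,0,0],"twist": 0.96,"grip": 1},{"linear": [0,0,0],"twist": 0.96,"grip": 1},{"linear": [0,0,0],"twist": 0,"grip": 1}]}}

```text
t: 3.65
tool_pos: [625.6, 147.7, 199.6]
eef_rot: [0.0, 0.707, 0.707, 0.0]
ft_force: [0.8, 0.2, -0.5]
opening: 0.997
grasp_force: 0.0
```

```bash
python3 - <<'E'
from h import *
s=r.state(); print(s['t'],s['tool_pos'],yaw(),s['joints']); print(r.camera_info('wrist'))
snap('wrist','w1.png',scale=1.5)
for n,z in dict(barrel=46,housing=20,ring=20,carrier=0).items():
    for d in r.pinpoint('wrist',n)[:3]: print(n,round(d['score'],2),np.round(d['location']),np.round(world('wrist',d['location'],z)))
E
```

```text
3.65 [625.55012584 147.74740089 199.60067015] 0.03741107380066924 [ 2.29612136e-01  3.93931338e-01  1.60770129e+00 -1.64940798e-05
  1.13992453e+00  2.28966079e-01]
{'fx': 300.5570289984869, 'fy': 300.5570289984869, 'cx': 262.26004431694844, 'cy': 188.11306189693966, 'k1': 0.0030792434447363473, 'xyz': array([625.71347115, 217.07059993, 369.33470761]), 'attitude': array([ 9.92121585e-01, -1.25278074e-01,  9.13055803e-05,  3.94764265e-04])}
barrel 0.92 [359. 172.] [731. 154.  46.]
barrel 0.69 [278. 155.] [642. 171.  46.]
barrel 0.69 [276. 218.] [642.  99.  46.]
housing 0.67 [283. 109.] [648. 220.  20.]
ring 0.81 [279. 158.] [646. 164.  20.]
carrier 0.56 [275. 131.] [641. 194.   0.]
```

View pics/w1.png

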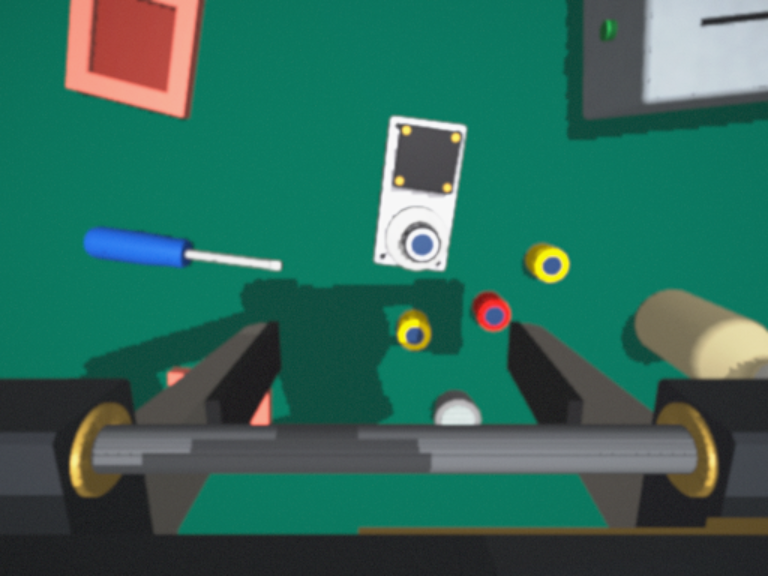

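The barrel lens is at (422,245), the housing dots run from (399,130) to (455,188), and the ring is at about (414,239). The carrier corners are (390,117), (467,126), (446,270) and (374,262), all in 1.5× pixels. Next I'll turn these into positions.

```bash
python3 - <<'E'
from h import *
w=lambda x,y,z:world('wrist',(x/1.5,y/1.5),z)[:2]
print('barrel',w(422,245,74)); print('ring',w(414,238,46))
h=np.array([w(*p,46) for p in [(406,130),(455,138),(399,181),(447,188)]]); print('housing',h.mean(0))
for a,b in((0,1),(2,3)): d=h[b]-h[a]; print(np.degrees(np.arctan2(d[1],d[0])))
c=np.array([w(*p,20) for p in [(390,117),(467,126),(446,270),(374,262)]]); print('carrier',c.mean(0),cv2.minAreaRect(c.astype(np.float32)))
for a,b in((0,1),(3,2),(3,0),(2,1)): d=c[b]-c[a]; print(np.degrees(np.arctan2(d[1],d[0])))
b=w(422,245,74); go(*b,120,-6)
E
```

```text
barrel [644.44366041 166.82780118]
ring [640.3697341  167.13046663]
housing [648.15075719 221.81551404]
-8.378457852270804
-7.666253928942229
carrier [644.77274437 194.92692135] ((644.62158203125, 194.97434997558594), (109.09967041015625, 57.49253463745117), 83.98309326171875)
-5.86753479876528
-6.039758123034976
83.65621177923065
83.98309741619113
shift 4 x [0.236 0.238 0.995] total/20 [0.95 0.95 3.98]
twist 2 x 0.536 yaw now 0.4
```

>>> {"api": "jog_arm", "payload": {"plan": [{"linear": [0.475,0.475,0.6],"twist": 0,"grip": 1},{"linear": [0.475,0.475,0.6],"twist": 0,"grip": 1},{"linear": [0,0,1],"twist": 0.54,"grip": 1},{"linear": [0,0,1],"twist": 0.54,"grip": 1},{"linear": [0,0,1],"twist": 0,"grip": 1},{"linear": [0,0,1],"twist": 0,"grip": 1},{"linear": [0,0,1],"twist": 0,"grip": 1},{"linear": [0,0,1],"twist": 0,"grip": 1}], "grip_force": 15}}

```text
t: 4.57
tool_pos: [644.5, 166.9, 54.7]
eef_rot: [0.0, 0.744, 0.669, 0.0]
ft_force: [0.8, 0.3, 0.4]
opening: 0.999
grasp_force: 0.0
```

>>> {"api": "jog_arm", "payload": {"plan": [{"linear": [0,0,0],"twist": 0,"grip": 1},{"linear": [0,0,0],"twist": 0,"grip": 1}]}}

```text
t: 4.73
tool_pos: [643.7, 166.6, 54.8]
eef_rot: [-0.001, 0.744, 0.668, -0.001]
ft_force: [0.0, -0.4, -0.2]
opening: 0.997
grasp_force: 0.0
```

```bash
python3 - <<'E'
from h import *
snap('wrist','w2.png'); go(644.5,166.8,55.5,-6)
E
```

```text
shift 1 x [-0.007 -0.007  0.028] total/20 [-0.01 -0.01  0.03]
twist 1 x -0.023 yaw now -6.1
```

View pics/w2.png

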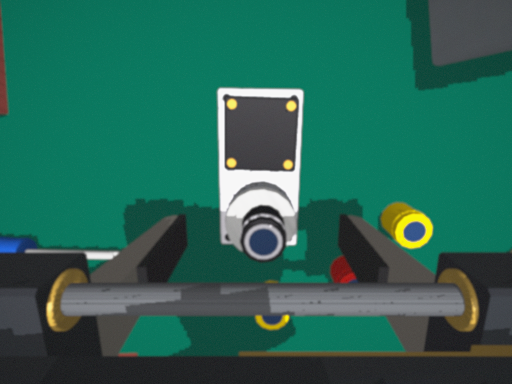

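The barrel, at (264,238), is centred between the fingers and the look-alikes are clear, so I'm closing the gripper.

>>> {"api": "jog_arm", "payload": {"plan": [{"linear": [0,0,0],"twist": 0,"grip": -1},{"linear": [0,0,0],"twist": 0,"grip": -1},{"linear": [0,0,0],"twist": 0,"grip": -1},{"linear": [0,0,0],"twist": 0,"grip": -1},{"linear": [0,0,0],"twist": 0,"grip": -1},{"linear": [0,0,0],"twist": 0,"grip": -1},{"linear": [0,0,0],"twist": 0,"grip": -1},{"linear": [0,0,0],"twist": 0,"grip": -1}]}}

```text
t: 5.45
tool_pos: [644.4, 166.9, 55.6]
eef_rot: [0.0, 0.744, 0.668, 0.0]
ft_force: [0.1, 0.1, -0.2]
opening: 0.445
grasp_force: 0.0
```

>>> {"api": "jog_arm", "payload": {"plan": [{"linear": [0,0,0],"twist": 0,"grip": -1},{"linear": [0,0,0],"twist": 0,"grip": -1},{"linear": [0,0,-0.5],"twist": 0,"grip": -1},{"linear": [0,0,-1],"twist": 0,"grip": -1},{"linear": [0,0,-1],"twist": 0,"grip": -1},{"linear": [0,0,-1],"twist": 0,"grip": -1},{"linear": [0,0,0],"twist": 0,"grip": -1}]}}

```text
t: 6.03
tool_pos: [647.0, 167.5, 130.5]
eef_rot: [0.001, 0.744, 0.668, 0.003]
ft_force: [1.1, -0.5, 0.0]
opening: 0.265
grasp_force: 15.0
```

```bash
python3 - <<'E'
from h import *
print(r.state()['grasp_force']); go(468.7,-0.3,110,-4)
E
```

```text
14.9998077750206
shift 10 x [-0.93  -0.796  0.095] total/20 [-9.3  -7.96  0.95]
twist 1 x -0.364 yaw now -6.2
```

>>> {"api": "jog_arm", "payload": {"plan": [{"linear": [-0.93,-0.8,0],"twist": 0,"grip": -1},{"linear": [-0.93,-0.8,0],"twist": 0,"grip": -1},{"linear": [-0.93,-0.8,0],"twist": 0,"grip": -1},{"linear": [-0.93,-0.8,0],"twist": 0,"grip": -1},{"linear": [-0.93,-0.8,0],"twist": 0,"grip": -1},{"linear": [-0.93,-0.8,0],"twist": 0,"grip": -1},{"linear": [-0.93,-0.8,0],"twist": 0,"grip": -1},{"linear": [-0.93,-0.8,0],"twist": 0,"grip": -1}]}}

```text
t: 6.7
tool_pos: [499.9, 32.0, 125.3]
eef_rot: [-0.0, 0.744, 0.668, -0.0]
ft_force: [0.9, -1.1, -1.1]
opening: 0.267
grasp_force: 15.0
```

>>> {"api": "jog_arm", "payload": {"plan": [{"linear": [-0.93,-0.8,0.5],"twist": 0,"grip": -1},{"linear": [-0.93,-0.8,0.5],"twist": 0,"grip": -1},{"linear": [0,0,0],"twist": 0,"grip": -1},{"linear": [0,0,0],"twist": 0,"grip": -1}]}}

```text
t: 7.03
tool_pos: [464.3, -1.4, 105.2]
eef_rot: [-0.0, 0.745, 0.667, -0.0]
ft_force: [-0.0, 0.5, -0.3]
opening: 0.267
grasp_force: 15.0
```

```bash
python3 - <<'E'
from h import *
im=snap('wrist','w3.png'); print(r.state()['tool_pos'])
for d in r.pinpoint('wrist','tray_barrel')[:2]: print(d, world('wrist',d['location'],4))
pinkrects(im,'wrist')
E
```

```text
[465.65365911  -0.88019497 105.71574303]
{'location': [270.4, 187.7], 'score': 0.71} [474.22158319  -1.4260299    4.        ]
[271. 181.] rect [array([4.729e+02, 2.000e-01]), array([87.1, 87.4]), np.float64(86.1)]
```

View pics/w3.png

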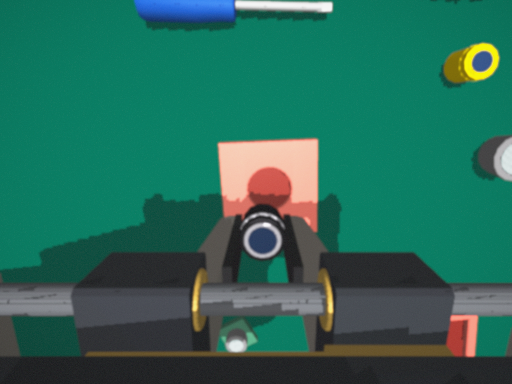

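The picture shows the barrel upright in the fingers at (263,238) and its tray pocket at (270,187). I'll centre over the pocket and lower.

>>> {"api": "jog_arm", "payload": {"plan": [{"linear": [0.08,0.32,0.8],"twist": 0,"grip": -1},{"linear": [0,0,1],"twist": 0,"grip": -1},{"linear": [0,0,1],"twist": 0,"grip": -1},{"linear": [0,0,0.7],"twist": 0,"grip": -1},{"linear": [0,0,0.5],"twist": 0,"grip": -1},{"linear": [0,0,0.3],"twist": 0,"grip": -1},{"linear": [0,0,0],"twist": 0,"grip": -1},{"linear": [0,0,0],"twist": 0,"grip": -1}]}}

```text
t: 7.8
tool_pos: [472.4, 0.3, 19.8]
eef_rot: [0.0, 0.744, 0.668, 0.0]
ft_force: [0.1, -0.4, 0.4]
opening: 0.268
grasp_force: 15.0
```

```bash
python3 - <<'E'
from h import *
s=r.state();print(s['tool_pos'],s['ft_force'])
E
```

```text
[4.72403598e+02 2.96114780e-01 1.98041607e+01] [ 0.14499769 -0.38267369  0.39760961]
```

>>> {"api": "jog_arm", "payload": {"plan": [{"linear": [0,0,0.14],"twist": 0,"grip": -1},{"linear": [0,0,0.14],"twist": 0,"grip": -1},{"linear": [0,0,0],"twist": 0,"grip": -1},{"linear": [0,0,0],"twist": 0,"grip": 0},{"linear": [0,0,0],"twist": 0,"grip": 0},{"linear": [0,0,0],"twist": 0,"grip": 0},{"linear": [0,0,0],"twist": 0,"grip": 0}]}}

```text
t: 8.38
tool_pos: [471.8, 0.1, 14.1]
eef_rot: [0.0, 0.744, 0.668, 0.0]
ft_force: [0.3, 0.1, -0.3]
opening: 0.495
grasp_force: 0.0
```

>>> {"api": "jog_arm", "payload": {"plan": [{"linear": [0,0,-0.5],"twist": 0,"grip": 0},{"linear": [0,0,-1],"twist": 0,"grip": 0},{"linear": [0,0,-1],"twist": 0,"grip": 1},{"linear": [0,0,-1],"twist": 0,"grip": 1},{"linear": [0,0,-1],"twist": 0,"grip": 1},{"linear": [0,0,-1],"twist": 0,"grip": 1}]}}

```text
t: 8.88
tool_pos: [471.7, 0.1, 125.7]
eef_rot: [0.0, 0.744, 0.668, 0.0]
ft_force: [0.3, -0.1, -0.2]
opening: 0.77
grasp_force: 0.0
```

```bash
python3 - <<'E'
from h import *
snap('wrist')
for d in r.pinpoint('wrist','barrel')[:3]: print(d, world('wrist',d['location'],4))
for d in r.pinpoint('wrist','tray_barrel')[:2]: print(d, world('wrist',d['location'],4))
go(641.8,167.1,114,-6)
E
```

```text
{'location': [437.6, 74.9], 'score': 0.87} [645.94717479  83.4553907    4.        ]
{'location': [263.5, 179.9], 'score': 0.67} [476.24232531   2.47363882   4.        ]
{'location': [505.4, 45.3], 'score': 0.56} [705.61585076 102.10997452   4.        ]
{'location': [260.9, 181.7], 'score': 0.77} [472.34051688   1.29319056   4.        ]
shift 10 x [0.921 0.749 0.062] total/20 [9.21 7.49 0.62]
twist 1 x -0.031 yaw now -6.2
```

>>> {"api": "jog_arm", "payload": {"plan": [{"linear": [0.92,0.75,0],"twist": 0,"grip": 1},{"linear": [0.92,0.75,0],"twist": 0,"grip": 1},{"linear": [0.92,0.75,0],"twist": 0,"grip": 1},{"linear": [0.92,0.75,0],"twist": 0,"grip": 1},{"linear": [0.92,0.75,0],"twist": 0,"grip": 1},{"linear": [0.92,0.75,0],"twist": 0,"grip": 1},{"linear": [0.92,0.75,0],"twist": 0,"grip": 1},{"linear": [0.92,0.75,0],"twist": 0,"grip": 1}]}}

```text
t: 9.7
tool_pos: [606.9, 134.2, 122.5]
eef_rot: [-0.001, 0.744, 0.668, -0.001]
ft_force: [-0.7, 0.1, 0.2]
opening: 0.997
grasp_force: 0.0
```

>>> {"api": "jog_arm", "payload": {"plan": [{"linear": [0.92,0.75,0.3],"twist": 0,"grip": 1},{"linear": [0.92,0.75,0.3],"twist": 0,"grip": 1},{"linear": [0,0,0],"twist": 0,"grip": 1},{"linear": [0,0,0],"twist": 0,"grip": 1}]}}

```text
t: 10.03
tool_pos: [640.0, 167.2, 110.0]
eef_rot: [-0.001, 0.744, 0.668, -0.001]
ft_force: [0.1, 0.2, 0.2]
opening: 1.0
grasp_force: 0.0
```

```bash
python3 - <<'E'
from h import *
snap('wrist','w4.png')
for n,z in dict(ring=20,housing=20,carrier=0).items():
  for d in r.pinpoint('wrist',n)[:2]: print(n,d, world('wrist',d['location'],z))
go(641.8,167.1,30,-6)
E
```

```text
ring {'location': [265.5, 193.9], 'score': 0.95} [642.10664623 162.89580912  20.        ]
housing {'location': [266.7, 129.4], 'score': 0.96} [649.34444904 219.36827638  20.        ]
carrier {'location': [262.4, 155.3], 'score': 0.95} [643.26380298 194.75514199   0.        ]
shift 5 x [0.013 0.018 0.818] total/20 [0.06 0.09 4.09]
twist 1 x -0.036 yaw now -6.2
```

View pics/w4.png

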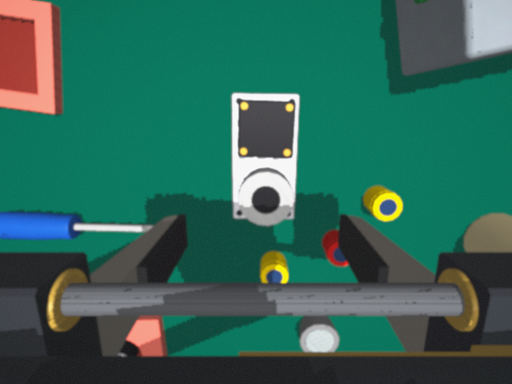

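Only the ring (265,200) and housing (267,130) are left on the carrier, and neither has moved. I'll grip the ring.

>>> {"api": "jog_arm", "payload": {"plan": [{"linear": [0,0.09,0.8],"twist": 0,"grip": 1},{"linear": [0,0,1],"twist": 0,"grip": 1},{"linear": [0,0,1],"twist": 0,"grip": 1},{"linear": [0,0,0.7],"twist": 0,"grip": 1},{"linear": [0,0,0.54],"twist": 0,"grip": 1},{"linear": [0,0,0],"twist": 0,"grip": -1},{"linear": [0,0,0],"twist": 0,"grip": -1},{"linear": [0,0,0],"twist": 0,"grip": -1}], "grip_force": 25}}

```text
t: 10.9
tool_pos: [643.3, 166.7, 32.1]
eef_rot: [0.0, 0.744, 0.668, 0.001]
ft_force: [-0.5, -0.2, -0.5]
opening: 0.805
grasp_force: 0.0
```

>>> {"api": "jog_arm", "payload": {"plan": [{"linear": [0,0,0],"twist": 0,"grip": -1},{"linear": [0,0,0],"twist": 0,"grip": -1},{"linear": [0,0,0],"twist": 0,"grip": -1},{"linear": [0,0,0],"twist": 0,"grip": -1},{"linear": [0,0,0],"twist": 0,"grip": -1},{"linear": [0,0,0],"twist": 0,"grip": -1},{"linear": [0,0,0],"twist": 0,"grip": -1}]}}

```text
t: 11.48
tool_pos: [642.8, 166.7, 31.6]
eef_rot: [0.0, 0.744, 0.668, 0.0]
ft_force: [-1.1, -0.3, 4.3]
opening: 0.49
grasp_force: 25.0
```

>>> {"api": "jog_arm", "payload": {"plan": [{"linear": [0,0,-0.5],"twist": 0,"grip": -1},{"linear": [0,0,-1],"twist": 0,"grip": -1},{"linear": [0,0,-1],"twist": 0,"grip": -1},{"linear": [0,0,-1],"twist": 0,"grip": -1},{"linear": [0,0,-1],"twist": 0,"grip": -1},{"linear": [0,0,0],"twist": 0,"grip": -1},{"linear": [0,0,0],"twist": 0,"grip": -1}]}}

```text
t: 12.07
tool_pos: [643.2, 166.8, 122.2]
eef_rot: [0.001, 0.744, 0.668, 0.001]
ft_force: [0.2, -0.3, -1.6]
opening: 0.492
grasp_force: 25.0
```

```bash
python3 - <<'E'
from h import *
snap('wrist','w5.png'); go(452.6,-299.5,110,-6)
E
```

```text
shift 25 x [-0.968 -0.277  0.022] total/20 [-24.19  -6.92   0.55]
twist 1 x -0.031 yaw now -6.2
```

View pics/w5.png

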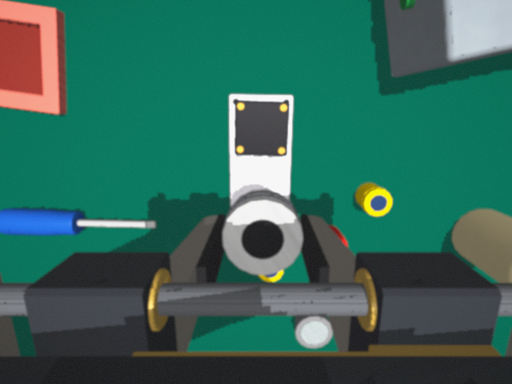

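The ring is held level at (263,240), and the housing stays put on the carrier. Next is the ring tray.

>>> {"api": "jog_arm", "payload": {"plan": [{"linear": [-0.97,-0.28,0],"twist": 0,"grip": -1},{"linear": [-0.97,-0.28,0],"twist": 0,"grip": -1},{"linear": [-0.97,-0.28,0],"twist": 0,"grip": -1},{"linear": [-0.97,-0.28,0],"twist": 0,"grip": -1},{"linear": [-0.97,-0.28,0],"twist": 0,"grip": -1},{"linear": [-0.97,-0.28,0],"twist": 0,"grip": -1},{"linear": [-0.97,-0.28,0],"twist": 0,"grip": -1},{"linear": [-0.97,-0.28,0],"twist": 0,"grip": -1}]}}

```text
t: 12.78
tool_pos: [579.7, 16.3, 119.4]
eef_rot: [-0.001, 0.744, 0.668, -0.001]
ft_force: [0.3, -0.5, -1.8]
opening: 0.492
grasp_force: 25.0
```

>>> {"api": "jog_arm", "payload": {"plan": [{"linear": [-0.97,-0.28,0],"twist": 0,"grip": -1},{"linear": [-0.97,-0.28,0],"twist": 0,"grip": -1},{"linear": [-0.97,-0.28,0],"twist": 0,"grip": -1},{"linear": [-0.97,-0.28,0],"twist": 0,"grip": -1},{"linear": [-0.97,-0.28,0],"twist": 0,"grip": -1},{"linear": [-0.97,-0.28,0],"twist": 0,"grip": -1},{"linear": [-0.97,-0.28,0],"twist": 0,"grip": -1},{"linear": [-0.97,-0.28,0],"twist": 0,"grip": -1}]}}

```text
t: 13.45
tool_pos: [518.5, -132.9, 119.6]
eef_rot: [-0.001, 0.744, 0.668, -0.001]
ft_force: [0.5, 0.4, -1.5]
opening: 0.487
grasp_force: 25.0
```

>>> {"api": "jog_arm", "payload": {"plan": [{"linear": [-0.97,-0.28,0],"twist": 0,"grip": -1},{"linear": [-0.97,-0.28,0],"twist": 0,"grip": -1},{"linear": [-0.97,-0.28,0],"twist": 0,"grip": -1},{"linear": [-0.97,-0.28,0],"twist": 0,"grip": -1},{"linear": [-0.97,-0.28,0],"twist": 0,"grip": -1},{"linear": [-0.97,-0.28,0],"twist": 0,"grip": -1},{"linear": [-0.97,-0.28,0],"twist": 0,"grip": -1},{"linear": [-0.97,-0.28,0],"twist": 0,"grip": -1}]}}

```text
t: 14.12
tool_pos: [457.3, -282.0, 119.6]
eef_rot: [-0.001, 0.744, 0.668, -0.0]
ft_force: [1.0, -1.0, -0.9]
opening: 0.488
grasp_force: 25.0
```

>>> {"api": "jog_arm", "payload": {"plan": [{"linear": [-0.5,-0.14,0],"twist": 0,"grip": -1},{"linear": [-0.4,-0.06,0],"twist": 0,"grip": -1},{"linear": [0,0,0],"twist": 0,"grip": -1},{"linear": [0,0,0],"twist": 0,"grip": -1}]}}

```text
t: 14.45
tool_pos: [452.8, -298.8, 120.7]
eef_rot: [-0.0, 0.744, 0.668, 0.0]
ft_force: [0.1, 0.1, -0.7]
opening: 0.486
grasp_force: 25.0
```

```bash
python3 - <<'E'
from h import *
im=snap('wrist'); print(r.state()['tool_pos'])
for d in r.pinpoint('wrist','tray_ring')[:2]: print(d, world('wrist',d['location'],4))
pinkrects(im,'wrist'); go(455,-299.5,16.4)
E
```

```text
[ 452.95720365 -298.5056826   120.79638258]
{'location': [263.0, 188.1], 'score': 0.72} [ 453.46163024 -302.6440644     4.        ]
[264. 176.] rect [array([ 455.1, -294.4]), array([74.7, 87.4]), np.float64(84.4)]
[457.  77.] rect [array([ 622.3, -222.6]), array([139.1,  89. ]), np.float64(89.8)]
shift 6 x [-0.008  0.017  0.871] total/20 [-0.05  0.1   5.23]
```

>>> {"api": "jog_arm", "payload": {"plan": [{"linear": [-0.09,0.09,0.8],"twist": 0,"grip": -1},{"linear": [0,0,1],"twist": 0,"grip": -1},{"linear": [0,0,1],"twist": 0,"grip": -1},{"linear": [0,0,1],"twist": 0,"grip": -1},{"linear": [0,0,0.7],"twist": 0,"grip": -1},{"linear": [0,0,0.4],"twist": 0,"grip": -1},{"linear": [0,0,0],"twist": 0,"grip": -1},{"linear": [0,0,0],"twist": 0,"grip": -1}]}}

```text
t: 15.22
tool_pos: [454.7, -300.8, 23.3]
eef_rot: [-0.0, 0.744, 0.668, -0.0]
ft_force: [-0.1, -0.9, -1.3]
opening: 0.491
grasp_force: 25.0
```

>>> {"api": "jog_arm", "payload": {"plan": [{"linear": [0,0,0.16],"twist": 0,"grip": -1},{"linear": [0,0,0.16],"twist": 0,"grip": -1},{"linear": [0,0,0],"twist": 0,"grip": -1},{"linear": [0,0,0],"twist": 0,"grip": 1},{"linear": [0,0,0],"twist": 0,"grip": 1},{"linear": [0,0,0],"twist": 0,"grip": 1},{"linear": [0,0,0],"twist": 0,"grip": 1}]}}

```text
t: 15.8
tool_pos: [454.7, -301.4, 17.1]
eef_rot: [0.0, 0.744, 0.668, 0.0]
ft_force: [0.2, -0.7, -0.1]
opening: 0.76
grasp_force: 0.0
```

>>> {"api": "jog_arm", "payload": {"plan": [{"linear": [0,0,-0.5],"twist": 0,"grip": 1},{"linear": [0,0,-1],"twist": 0,"grip": 1},{"linear": [0,0,-1],"twist": 0,"grip": 1},{"linear": [0,0,-1],"twist": 0,"grip": 1},{"linear": [0,0,-1],"twist": 0,"grip": 1},{"linear": [0,0,-1],"twist": 0,"grip": 1}]}}

```text
t: 16.3
tool_pos: [454.4, -301.2, 128.6]
eef_rot: [0.0, 0.744, 0.668, 0.0]
ft_force: [-0.4, 0.1, 0.7]
opening: 1.0
grasp_force: 0.0
```

```bash
python3 - <<'E'
from h import *
snap('wrist')
for n in ('ring','tray_ring'):
  for d in r.pinpoint('wrist',n)[:2]: print(n,d, world('wrist',d['location'],4))
go(648,222.3,125,-8)
E
```

```text
ring {'location': [264.2, 183.9], 'score': 0.95} [ 458.83042938 -305.40121071    4.        ]
shift 28 x [0.968 0.241 0.006] total/20 [27.09  6.74  0.17]
twist 1 x 0.302 yaw now -6.2
```

>>> {"api": "jog_arm", "payload": {"plan": [{"linear": [0.97,0.24,0],"twist": 0,"grip": 1},{"linear": [0.97,0.24,0],"twist": 0,"grip": 1},{"linear": [0.97,0.24,0],"twist": 0,"grip": 1},{"linear": [0.97,0.24,0],"twist": 0,"grip": 1},{"linear": [0.97,0.24,0],"twist": 0,"grip": 1},{"linear": [0.97,0.24,0],"twist": 0,"grip": 1},{"linear": [0.97,0.24,0],"twist": 0,"grip": 1},{"linear": [0.97,0.24,0],"twist": 0,"grip": 1}]}}

```text
t: 17.12
tool_pos: [508.8, -149.9, 125.8]
eef_rot: [-0.001, 0.744, 0.668, -0.0]
ft_force: [0.1, 0.2, 0.8]
opening: 1.0
grasp_force: 0.0
```

>>> {"api": "jog_arm", "payload": {"plan": [{"linear": [0.97,0.24,0],"twist": 0,"grip": 1},{"linear": [0.97,0.24,0],"twist": 0,"grip": 1},{"linear": [0.97,0.24,0],"twist": 0,"grip": 1},{"linear": [0.97,0.24,0],"twist": 0,"grip": 1},{"linear": [0.97,0.24,0],"twist": 0,"grip": 1},{"linear": [0.97,0.24,0],"twist": 0,"grip": 1},{"linear": [0.97,0.24,0],"twist": 0,"grip": 1},{"linear": [0.97,0.24,0],"twist": 0,"grip": 1}]}}

```text
t: 17.78
tool_pos: [563.7, 0.1, 125.7]
eef_rot: [-0.001, 0.744, 0.668, -0.001]
ft_force: [0.1, -0.3, -0.0]
opening: 0.999
grasp_force: 0.0
```

>>> {"api": "jog_arm", "payload": {"plan": [{"linear": [0.97,0.24,0],"twist": 0,"grip": 1},{"linear": [0.97,0.24,0],"twist": 0,"grip": 1},{"linear": [0.97,0.24,0],"twist": 0,"grip": 1},{"linear": [0.97,0.24,0],"twist": 0,"grip": 1},{"linear": [0.97,0.24,0],"twist": 0,"grip": 1},{"linear": [0.97,0.24,0],"twist": 0,"grip": 1},{"linear": [0.97,0.24,0],"twist": 0,"grip": 1},{"linear": [0.97,0.24,0],"twist": 0,"grip": 1}]}}

```text
t: 18.45
tool_pos: [618.6, 150.1, 125.5]
eef_rot: [-0.0, 0.744, 0.668, -0.001]
ft_force: [0.4, -0.3, -0.2]
opening: 0.998
grasp_force: 0.0
```

>>> {"api": "jog_arm", "payload": {"plan": [{"linear": [0.97,0.24,0],"twist": 0,"grip": 1},{"linear": [0.97,0.24,0],"twist": 0,"grip": 1},{"linear": [0.97,0.24,0],"twist": 0,"grip": 1},{"linear": [0.9,0.24,0],"twist": 0,"grip": 1},{"linear": [0,0,0],"twist": 0.23,"grip": 1},{"linear": [0,0,0],"twist": 0,"grip": 1},{"linear": [0,0,0],"twist": 0,"grip": 1}]}}

```text
t: 19.03
tool_pos: [645.5, 222.1, 125.7]
eef_rot: [-0.0, 0.752, 0.659, -0.001]
ft_force: [-0.1, -0.4, 0.3]
opening: 1.002
grasp_force: 0.0
```

```bash
python3 - <<'E'
from h import *
im=snap('wrist','w6.png'); print(r.state()['tool_pos'])
for n,z in dict(housing=20,carrier=0).items():
  for d in r.pinpoint('wrist',n)[:2]: print(n,d, world('wrist',d['location'],z))
go(648,222.3,30,-7.5)
E
```

```text
[645.67027923 221.88700249 126.02620724]
housing {'location': [262.8, 186.5], 'score': 0.78} [646.43529779 221.73013426  20.        ]
carrier {'location': [262.1, 203.6], 'score': 0.56} [642.90187394 198.82532848   0.        ]
shift 5 x [0.007 0.019 0.965] total/20 [0.04 0.1  4.83]
twist 1 x -0.017 yaw now -7.6
```

View pics/w6.png

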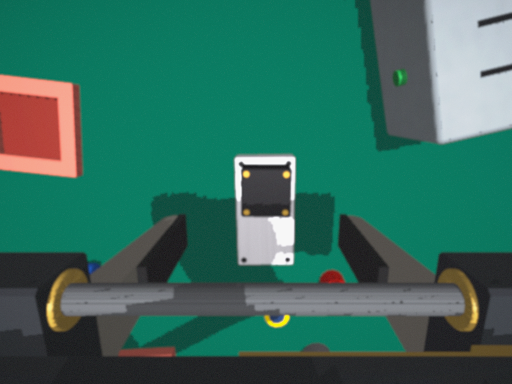

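```bash
python3 - <<'E'
from h import *
b=world('top',(225/1.5,170/1.5),0); print(b)
for z in (40,60,80,100,120): print(z,world('top',(208/1.5,155/1.5),z))
print(world('top',(192/1.5,155/1.5),0),world('top',(83/1.5,178/1.5),0))
E
```

```text
[769.93977569 253.07936431   0.        ]
40 [784.23925597 269.46453074  40.        ]
60 [778.53215758 263.56468816  60.        ]
80 [772.82505919 257.66484559  80.        ]
100 [767.11796079 251.76500301 100.        ]
120 [761.4108624  245.86516044 120.        ]
[796.66000737 307.67223648   0.        ] [766.11600074 491.93404425   0.        ]
```

The nearby box corner, at about (770,253) and 90 mm high, clears the gripper body. Next I'll grip the housing.

>>> {"api": "jog_arm", "payload": {"plan": [{"linear": [0.04,0.09,0.8],"twist": 0,"grip": 1},{"linear": [0,0,1],"twist": 0,"grip": 1},{"linear": [0,0,1],"twist": 0,"grip": 1},{"linear": [0,0,1],"twist": 0,"grip": 1},{"linear": [0,0,0.6],"twist": 0,"grip": 1},{"linear": [0,0,0.4],"twist": 0,"grip": 1},{"linear": [0,0,0],"twist": 0,"grip": -1},{"linear": [0,0,0],"twist": 0,"grip": -1}], "grip_force": 20}}

```text
t: 19.85
tool_pos: [648.6, 223.4, 31.1]
eef_rot: [0.0, 0.752, 0.659, 0.0]
ft_force: [-0.6, 0.0, 0.3]
opening: 0.877
grasp_force: 0.0
```

>>> {"api": "jog_arm", "payload": {"plan": [{"linear": [0,0,0],"twist": 0,"grip": -1},{"linear": [0,0,0],"twist": 0,"grip": -1},{"linear": [0,0,0],"twist": 0,"grip": -1},{"linear": [0,0,0],"twist": 0,"grip": -1},{"linear": [0,0,0],"twist": 0,"grip": -1},{"linear": [0,0,0],"twist": 0,"grip": -1},{"linear": [0,0,0],"twist": 0,"grip": -1},{"linear": [0,0,0],"twist": 0,"grip": -1}]}}

```text
t: 20.52
tool_pos: [648.5, 223.6, 31.1]
eef_rot: [0.0, 0.752, 0.659, 0.0]
ft_force: [-0.7, -0.6, 3.6]
opening: 0.476
grasp_force: 20.0
```

>>> {"api": "jog_arm", "payload": {"plan": [{"linear": [0,0,-0.5],"twist": 0,"grip": -1},{"linear": [0,0,-1],"twist": 0,"grip": -1},{"linear": [0,0,-1],"twist": 0,"grip": -1},{"linear": [0,0,-1],"twist": 0,"grip": -1},{"linear": [0,0,-1],"twist": 0,"grip": -1},{"linear": [0,0,0],"twist": 0,"grip": -1},{"linear": [0,0,0],"twist": 0,"grip": -1}]}}

```text
t: 21.1
tool_pos: [649.1, 223.7, 122.1]
eef_rot: [0.0, 0.752, 0.659, 0.001]
ft_force: [-0.3, -0.2, -0.7]
opening: 0.476
grasp_force: 20.0
```

```bash
python3 - <<'E'
from h import *
snap('wrist'); 
for d in r.pinpoint('wrist','carrier')[:2]: print(d, world('wrist',d['location'],0))
go(435,305,120,-14)
E
```

```text
shift 12 x [ 0.221 -0.923  0.   ] total/20 [  2.65 -11.08   0.  ]
twist 2 x 0.536 yaw now -7.6
```

>>> {"api": "jog_arm", "payload": {"plan": [{"linear": [0.22,-0.92,0],"twist": 0,"grip": -1},{"linear": [0.22,-0.92,0],"twist": 0,"grip": -1},{"linear": [0.22,-0.92,0],"twist": 0,"grip": -1},{"linear": [0.22,-0.92,0],"twist": 0,"grip": -1},{"linear": [0.22,-0.92,0],"twist": 0,"grip": -1},{"linear": [0.22,-0.92,0],"twist": 0,"grip": -1},{"linear": [0.22,-0.92,0],"twist": 0,"grip": -1},{"linear": [0.22,-0.92,0],"twist": 0,"grip": -1}]}}

```text
t: 21.87
tool_pos: [505.3, 277.5, 119.2]
eef_rot: [-0.0, 0.752, 0.659, -0.001]
ft_force: [-1.0, -0.1, -0.7]
opening: 0.477
grasp_force: 20.0
```

>>> {"api": "jog_arm", "payload": {"plan": [{"linear": [0.22,-0.92,0],"twist": 0,"grip": -1},{"linear": [0.22,-0.92,0],"twist": 0,"grip": -1},{"linear": [0.22,-0.92,0],"twist": 0,"grip": -1},{"linear": [0.22,-0.92,0],"twist": 0,"grip": -1},{"linear": [0,0,0],"twist": 0.54,"grip": -1},{"linear": [0,0,0],"twist": 0.54,"grip": -1},{"linear": [0,0,0],"twist": 0,"grip": -1},{"linear": [0,0,0],"twist": 0,"grip": -1}]}}

```text
t: 22.53
tool_pos: [435.9, 304.6, 119.8]
eef_rot: [-0.0, 0.788, 0.616, -0.001]
ft_force: [0.5, 0.1, -0.5]
opening: 0.478
grasp_force: 20.0
```

```bash
python3 - <<'E'
from h import *
im=snap('wrist','w7.png'); print(r.state()['tool_pos'])
for d in r.pinpoint('wrist','tray_housing')[:2]: print(d, world('wrist',d['location'],4))
pinkrects(im,'wrist'); go(436,305,15.8,-14)
E
```

```text
[436.07544886 304.59414026 119.99781904]
{'location': [261.3, 180.2], 'score': 0.81} [436.37252695 308.53036688   4.        ]
[261. 173.] rect [array([438.3, 312.7]), array([73.7, 87.4]), np.float64(76.1)]
shift 6 x [ 0.003 -0.002  0.87 ] total/20 [ 0.02 -0.01  5.22]
twist 1 x 0.006 yaw now -14.0
```

View pics/w7.png

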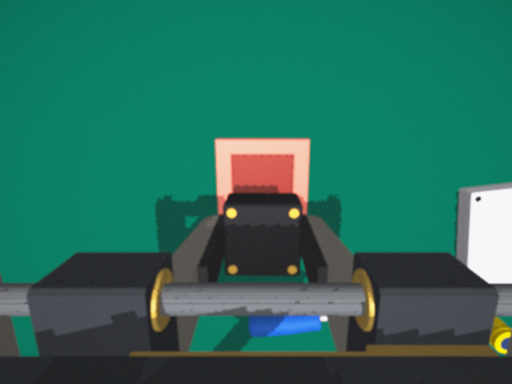

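The housing at (263,232) is held level and lines up with the pocket at (262,172). I'll lower it.

>>> {"api": "jog_arm", "payload": {"plan": [{"linear": [0.1,0.02,0.8],"twist": 0,"grip": -1},{"linear": [0,0,1],"twist": 0,"grip": -1},{"linear": [0,0,1],"twist": 0,"grip": -1},{"linear": [0,0,1],"twist": 0,"grip": -1},{"linear": [0,0,0.7],"twist": 0,"grip": -1},{"linear": [0,0,0.4],"twist": 0,"grip": -1},{"linear": [0,0,0],"twist": 0,"grip": -1},{"linear": [0,0,0],"twist": 0,"grip": -1}]}}

```text
t: 23.3
tool_pos: [437.4, 306.6, 22.7]
eef_rot: [-0.0, 0.788, 0.615, -0.0]
ft_force: [0.2, 0.8, -1.2]
opening: 0.476
grasp_force: 20.0
```

>>> {"api": "jog_arm", "payload": {"plan": [{"linear": [0,0,0.15],"twist": 0,"grip": -1},{"linear": [0,0,0.15],"twist": 0,"grip": -1},{"linear": [0,0,0],"twist": 0,"grip": -1},{"linear": [0,0,0],"twist": 0,"grip": 1},{"linear": [0,0,0],"twist": 0,"grip": 1},{"linear": [0,0,0],"twist": 0,"grip": 1},{"linear": [0,0,0],"twist": 0,"grip": 1}]}}

```text
t: 23.88
tool_pos: [437.5, 306.9, 17.0]
eef_rot: [0.0, 0.788, 0.615, 0.0]
ft_force: [0.0, -0.1, -0.3]
opening: 0.745
grasp_force: 0.0
```

>>> {"api": "jog_arm", "payload": {"plan": [{"linear": [0,0,-0.5],"twist": 0,"grip": 1},{"linear": [0,0,-1],"twist": 0,"grip": 1},{"linear": [0,0,-1],"twist": 0,"grip": 1},{"linear": [0,0,-1],"twist": 0,"grip": 1},{"linear": [0,0,-1],"twist": -0.67,"grip": 1},{"linear": [0,0,-1],"twist": -0.67,"grip": 1},{"linear": [0,0,0],"twist": 0,"grip": 1}]}}

```text
t: 24.47
tool_pos: [439.3, 308.1, 131.1]
eef_rot: [0.0, 0.742, 0.67, 0.003]
ft_force: [0.6, 0.3, 1.0]
opening: 1.002
grasp_force: 0.0
```

```bash
python3 - <<'E'
from h import *
snap('wrist')
for n in ('housing','tray_housing'):
  for d in r.pinpoint('wrist',n)[:2]: print(n,d, world('wrist',d['location'],4))
go(644.5,195,125,-6)
E
```

```text
housing {'location': [260.4, 187.2], 'score': 0.6} [435.7322194  302.36704195   4.        ]
shift 11 x [-0.405  0.991  0.008] total/20 [-4.45 10.9   0.09]
twist 1 x -0.016 yaw now -6.1
```

>>> {"api": "jog_arm", "payload": {"plan": [{"linear": [-0.4,0.99,0],"twist": 0,"grip": 1},{"linear": [-0.4,0.99,0],"twist": 0,"grip": 1},{"linear": [-0.4,0.99,0],"twist": 0,"grip": 1},{"linear": [-0.4,0.99,0],"twist": 0,"grip": 1},{"linear": [-0.4,0.99,0],"twist": 0,"grip": 1},{"linear": [-0.4,0.99,0],"twist": 0,"grip": 1},{"linear": [-0.4,0.99,0],"twist": 0,"grip": 1},{"linear": [-0.4,0.99,0],"twist": 0,"grip": 1}]}}

```text
t: 25.28
tool_pos: [588.1, 225.6, 125.1]
eef_rot: [-0.001, 0.744, 0.669, -0.001]
ft_force: [0.2, -0.2, 0.6]
opening: 0.999
grasp_force: 0.0
```

>>> {"api": "jog_arm", "payload": {"plan": [{"linear": [-0.4,0.99,0],"twist": 0,"grip": 1},{"linear": [-0.4,0.99,0],"twist": 0,"grip": 1},{"linear": [-0.4,0.99,0],"twist": 0,"grip": 1},{"linear": [0,0,0],"twist": 0,"grip": 1},{"linear": [0,0,0],"twist": 0,"grip": 1}]}}

```text
t: 25.7
tool_pos: [644.3, 195.7, 125.0]
eef_rot: [-0.001, 0.744, 0.668, -0.001]
ft_force: [0.5, -0.0, -0.5]
opening: 0.999
grasp_force: 0.0
```

```bash
python3 - <<'E'
from h import *
im=snap('wrist','w8.png'); print(r.state()['tool_pos'])
for d in r.pinpoint('wrist','carrier')[:2]: print(d, world('wrist',d['location'],0))
go(644.5,195,10,-6)
E
```

```text
[643.59365903 196.14811243 125.18555696]
{'location': [259.4, 180.4], 'score': 0.93} [640.48308271 198.27726251   0.        ]
shift 6 x [-0.011  0.013  0.962] total/20 [-0.06  0.08  5.77]
twist 1 x -0.007 yaw now -6.0
```

View pics/w8.png

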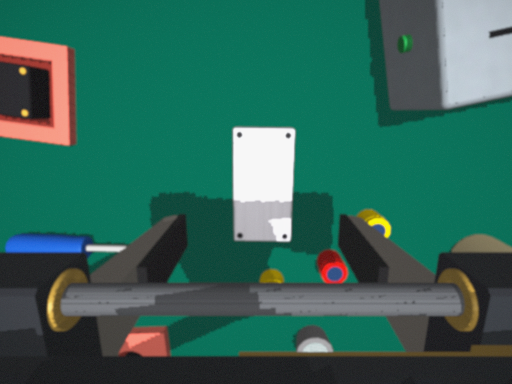

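The bare carrier at (264,184) is centred between the fingers, and the housing sits in its tray at top left. I'll grip the plate.

>>> {"api": "jog_arm", "payload": {"plan": [{"linear": [-0.04,0.03,0.8],"twist": 0,"grip": 1},{"linear": [0,0,1],"twist": 0,"grip": 1},{"linear": [0,0,1],"twist": 0,"grip": 1},{"linear": [0,0,1],"twist": 0,"grip": 1},{"linear": [0,0,1],"twist": 0,"grip": 1},{"linear": [0,0,0.6],"twist": 0,"grip": 1},{"linear": [0,0,0.35],"twist": 0,"grip": 1},{"linear": [0,0,0],"twist": 0,"grip": 1}], "grip_force": 45}}

```text
t: 26.47
tool_pos: [643.8, 195.7, 10.3]
eef_rot: [-0.001, 0.743, 0.669, -0.001]
ft_force: [0.1, 0.8, 0.8]
opening: 0.995
grasp_force: 0.0
```

>>> {"api": "jog_arm", "payload": {"plan": [{"linear": [0,0,0],"twist": 0,"grip": -1},{"linear": [0,0,0],"twist": 0,"grip": -1},{"linear": [0,0,0],"twist": 0,"grip": -1},{"linear": [0,0,0],"twist": 0,"grip": -1},{"linear": [0,0,0],"twist": 0,"grip": -1},{"linear": [0,0,0],"twist": 0,"grip": -1},{"linear": [0,0,0],"twist": 0,"grip": -1},{"linear": [0,0,0],"twist": 0,"grip": -1}]}}

```text
t: 27.13
tool_pos: [645.3, 195.6, 12.3]
eef_rot: [0.0, 0.743, 0.669, 0.0]
ft_force: [-1.7, 0.1, 6.1]
opening: 0.606
grasp_force: 45.0
```

>>> {"api": "jog_arm", "payload": {"plan": [{"linear": [0,0,0],"twist": 0,"grip": -1},{"linear": [0,0,-0.2],"twist": 0,"grip": -1},{"linear": [0,0,-0.2],"twist": 0,"grip": -1},{"linear": [0,0,0],"twist": 0,"grip": -1}]}}

```text
t: 27.47
tool_pos: [645.5, 195.6, 20.3]
eef_rot: [0.0, 0.743, 0.669, 0.0]
ft_force: [0.5, -0.3, -3.0]
opening: 0.603
grasp_force: 45.0
```

```bash
python3 - <<'E'
from h import *
print(r.state()['tool_pos'],r.state()['ft_force'])
snap('wrist','w9.png')
E
```

```text
[645.500181   195.63619765  20.30734505] [ 0.48492706 -0.29342767 -3.02662627]
```

View pics/w9.png

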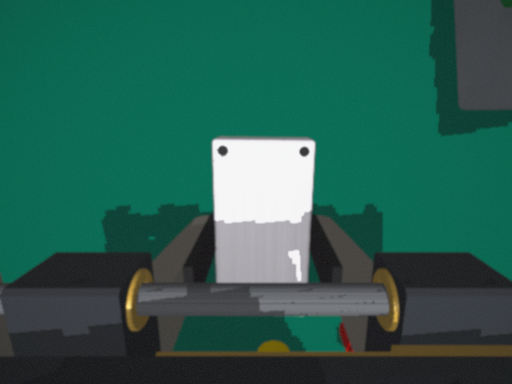

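The carrier is held level, with about 3 N of weight showing. I'll lift it and carry it to its tray.

>>> {"api": "jog_arm", "payload": {"plan": [{"linear": [0,0,-0.5],"twist": 0,"grip": -1},{"linear": [0,0,-0.9],"twist": 0,"grip": -1},{"linear": [0,0,-0.9],"twist": 0,"grip": -1},{"linear": [0,0,-0.9],"twist": 0,"grip": -1},{"linear": [0,0,-0.8],"twist": 0,"grip": -1},{"linear": [0,0,0],"twist": -0.5,"grip": -1},{"linear": [0,0,0],"twist": -0.5,"grip": -1},{"linear": [0,0,0],"twist": 0,"grip": -1}]}}

```text
t: 28.18
tool_pos: [645.3, 195.7, 100.7]
eef_rot: [0.0, 0.706, 0.708, 0.0]
ft_force: [0.3, 0.1, -3.3]
opening: 0.602
grasp_force: 45.0
```

```bash
python3 - <<'E'
from h import *
print(r.state()['tool_pos']);go(621.5,-219,100,0)
E
```

```text
[645.31806245 195.65066913 100.69187387]
shift 21 x [-0.987 -0.059  0.001] total/20 [-20.73  -1.24   0.03]
twist 1 x 0.022 yaw now 0.1
```

>>> {"api": "jog_arm", "payload": {"plan": [{"linear": [-0.6,-0.06,0],"twist": 0,"grip": -1},{"linear": [-0.98,-0.06,0],"twist": 0,"grip": -1},{"linear": [-0.98,-0.06,0],"twist": 0,"grip": -1},{"linear": [-0.98,-0.06,0],"twist": 0,"grip": -1},{"linear": [-0.98,-0.06,0],"twist": 0,"grip": -1},{"linear": [-0.98,-0.06,0],"twist": 0,"grip": -1},{"linear": [-0.98,-0.06,0],"twist": 0,"grip": -1},{"linear": [-0.98,-0.06,0],"twist": 0,"grip": -1}]}}

```text
t: 28.85
tool_pos: [635.0, 44.7, 99.6]
eef_rot: [-0.0, 0.708, 0.706, -0.0]
ft_force: [-0.1, 0.1, -3.3]
opening: 0.602
grasp_force: 45.0
```

>>> {"api": "jog_arm", "payload": {"plan": [{"linear": [-0.98,-0.06,0],"twist": 0,"grip": -1},{"linear": [-0.98,-0.06,0],"twist": 0,"grip": -1},{"linear": [-0.98,-0.06,0],"twist": 0,"grip": -1},{"linear": [-0.98,-0.06,0],"twist": 0,"grip": -1},{"linear": [-0.98,-0.06,0],"twist": 0,"grip": -1},{"linear": [-0.98,-0.06,0],"twist": 0,"grip": -1},{"linear": [-0.98,-0.06,0],"twist": 0,"grip": -1},{"linear": [-0.98,-0.06,0],"twist": 0,"grip": -1}]}}

```text
t: 29.52
tool_pos: [625.2, -112.0, 99.6]
eef_rot: [-0.0, 0.708, 0.706, -0.0]
ft_force: [0.1, 0.5, -3.5]
opening: 0.602
grasp_force: 45.0
```

>>> {"api": "jog_arm", "payload": {"plan": [{"linear": [-0.98,-0.06,0],"twist": 0,"grip": -1},{"linear": [-0.98,-0.06,0],"twist": 0,"grip": -1},{"linear": [-0.98,-0.06,0],"twist": 0,"grip": -1},{"linear": [-0.98,-0.06,0],"twist": 0,"grip": -1},{"linear": [-0.94,-0.06,0],"twist": 0,"grip": -1},{"linear": [-0.5,0,0],"twist": 0,"grip": -1},{"linear": [0,0,0],"twist": 0,"grip": -1},{"linear": [0,0,0],"twist": 0,"grip": -1}]}}

```text
t: 30.18
tool_pos: [619.6, -217.8, 99.6]
eef_rot: [-0.0, 0.708, 0.706, 0.0]
ft_force: [-1.0, 0.2, -3.5]
opening: 0.601
grasp_force: 45.0
```

```bash
python3 - <<'E'
from h import *
im=snap('wrist','w10.png'); print(r.state()['tool_pos'])
for d in r.pinpoint('wrist','tray_carrier')[:2]: print(d, world('wrist',d['location'],4))
pinkrects(im,'wrist'); go(621.5,-219,17,0)
snap('top')
for d in r.pinpoint('top','tray_carrier')[:2]: print(d, world('top',d['location'],4))
E
```

```text
[ 619.67475249 -217.09026662   99.60094409]
shift 5 x [-0.023  0.018  0.826] total/20 [-0.12  0.09  4.13]
twist 1 x -0.003 yaw now -0.0
{'location': [348.0, 170.9], 'score': 0.86} [ 619.98646558 -214.66158073    4.        ]
```

View pics/w10.png

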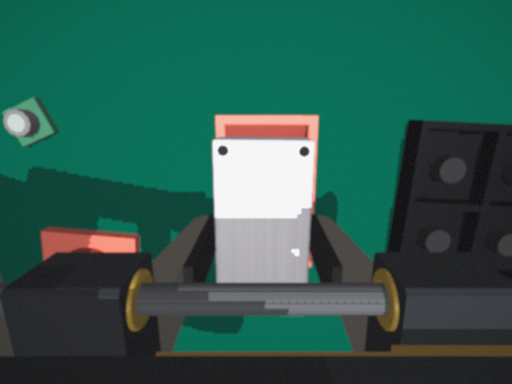

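The carrier is held at (264,210), with the tray's far edge visible from (215,115) to (319,115). I'll work out the offset.

```bash
python3 - <<'E'
from h import *
w=lambda x,y,z:world('wrist',(x,y),z)
p=r.state()['tool_pos']
print('tray edge',w(215,115,11),w(319,115,11),'pocket',w(224,124,11),w(308,124,11))
print('plate edge',w(213,138,107.5),w(315,139,107.5),p)
E
```

```text
tray edge [ 580.56579963 -150.49404861   11.        ] [ 667.45620669 -150.42666548   11.        ] pocket [ 587.85779996 -157.84557101   11.        ] [ 658.55443743 -157.78903241   11.        ]
plate edge [ 593.84084994 -161.21113402  107.5       ] [ 648.27940037 -161.69400331  107.5       ] [ 620.01696107 -216.53201875   99.72663552]
```

>>> {"api": "jog_arm", "payload": {"plan": [{"linear": [-0.2,0.12,0.5],"twist": 0,"grip": -1},{"linear": [0,0,0.9],"twist": 0,"grip": -1},{"linear": [0,0,0.9],"twist": 0,"grip": -1},{"linear": [0,0,0.8],"twist": 0,"grip": -1},{"linear": [0,0,0.5],"twist": 0,"grip": -1},{"linear": [0,0,0.25],"twist": 0,"grip": -1},{"linear": [0,0,0],"twist": 0,"grip": -1},{"linear": [0,0,0],"twist": 0,"grip": -1}]}}

```text
t: 31.05
tool_pos: [622.7, -221.6, 22.9]
eef_rot: [0.0, 0.707, 0.707, 0.0]
ft_force: [-0.2, -0.2, -2.3]
opening: 0.601
grasp_force: 45.0
```

>>> {"api": "jog_arm", "payload": {"plan": [{"linear": [0,0,0.1],"twist": 0,"grip": -1},{"linear": [0,0,0.1],"twist": 0,"grip": -1},{"linear": [0,0,0.06],"twist": 0,"grip": -1},{"linear": [0,0,0],"twist": 0,"grip": -1}]}}

```text
t: 31.38
tool_pos: [622.5, -221.6, 17.8]
eef_rot: [0.0, 0.707, 0.707, 0.0]
ft_force: [-0.1, 0.5, -2.9]
opening: 0.596
grasp_force: 45.0
```

>>> {"api": "jog_arm", "payload": {"plan": [{"linear": [0,0,0.06],"twist": 0,"grip": -1},{"linear": [0,0,0],"twist": 0,"grip": -1},{"linear": [0,0,0],"twist": 0,"grip": 0.8},{"linear": [0,0,0],"twist": 0,"grip": 0.8},{"linear": [0,0,0],"twist": 0,"grip": 0.8},{"linear": [0,0,0],"twist": 0,"grip": 0.8},{"linear": [0,0,0],"twist": 0,"grip": 0.8}]}}

```text
t: 31.97
tool_pos: [622.7, -221.7, 16.6]
eef_rot: [0.0, 0.707, 0.707, 0.0]
ft_force: [0.1, -0.4, 0.7]
opening: 0.896
grasp_force: 0.0
```

>>> {"api": "jog_arm", "payload": {"plan": [{"linear": [0,0,-0.5],"twist": 0,"grip": 0.8},{"linear": [0,0,-1],"twist": 0,"grip": 0.8},{"linear": [0,0,-1],"twist": 0,"grip": 0.8},{"linear": [0,0,-1],"twist": 0,"grip": 0.8},{"linear": [0,0,-1],"twist": 0,"grip": 0.8},{"linear": [-1,-1,-1],"twist": 0,"grip": 0.8},{"linear": [-1,-1,-1],"twist": 0,"grip": 0.8},{"linear": [-1,-1,-1],"twist": 0,"grip": 0.8}]}}

```text
t: 32.63
tool_pos: [561.9, -281.8, 168.2]
eef_rot: [0.0, 0.707, 0.708, 0.0]
ft_force: [-0.2, -0.4, -0.1]
opening: 0.902
grasp_force: 0.0
```

```bash
python3 - <<'E'
from h import *
im=snap('wrist'); im2=snap('top')
# two views side by side: top (trays) and wrist
cv2.imwrite('pics/end.png',np.vstack([cv2.resize(im2[95:290,70:440],(740,390)),np.hstack([cv2.resize(im,(268,200)),np.zeros((200,472,3),np.uint8)])])[:,:,::-1])
for n in ('carrier','ring','barrel','housing','tray_ring','tray_barrel','tray_housing','tray_carrier','screwdriver','loupe'):
  for d in r.pinpoint('top',n)[:2]: print(n,round(d['score'],2),d['location'],np.round(world('top',d['location'],4)))
E
```

```text
carrier 0.67 [352.7, 171.1] [ 619. -226.    4.]
ring 0.66 [385.9, 240.5] [ 455. -299.    4.]
barrel 0.66 [214.9, 136.9] [707.  97.   4.]
barrel 0.44 [198.8, 121.1] [746. 135.   4.]
housing 0.58 [125.1, 255.7] [433. 312.   4.]
housing 0.26 [256.5, 237.8] [469.   3.   4.]
tray_ring 0.93 [385.0, 243.3] [ 448. -296.    4.]
tray_barrel 0.81 [257.9, 239.2] [466.   0.   4.]
tray_housing 0.71 [131.0, 256.5] [431. 298.   4.]
tray_carrier 0.86 [350.4, 171.1] [ 619. -220.    4.]
screwdriver 0.92 [192.0, 241.7] [463. 153.   4.]
loupe 0.63 [252.3, 150.1] [674.   9.   4.]
loupe 0.45 [386.9, 242.4] [ 450. -301.    4.]
```

View pics/end.png

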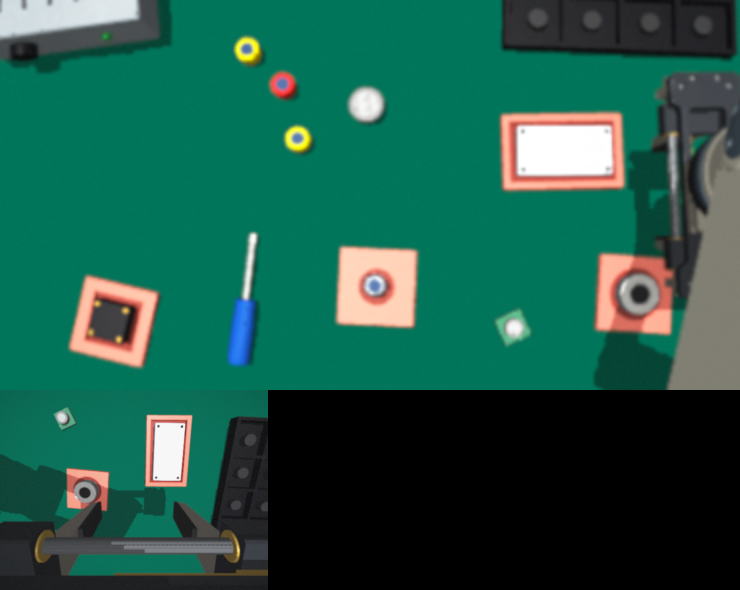

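All four parts lie inside their pockets: housing (112,321), barrel (376,287), ring (638,294) and carrier (565,151). The screwdriver and loupe haven't moved, and the gripper is clear, so I'm handing in.

```bash
python3 -c "
from cell import r; print(r.job_done())"
```

```text
the job is handed in; nothing more can be done
None
```

I handed the job in after about 33 s of the 104 s. The last pictures show the barrel, housing, ring and carrier each upright in its own tray pocket, with the screwdriver and loupe not visibly moved; `r.job_done()` returned no verdict.

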